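Run a fingertip along the paint tins and fold their spout flaps shut

ROBOT

A 6-joint arm with a two-finger parallel gripper is mounted at the origin on the work surface. World frame = base frame: x ahead of the robot, y to its left, z up, the work surface at z = 0. Lengths are in m, angles in rad, forces in N, time in s.
With the tool pointing down it reaches from about 0.225 to 0.875 m from the base axis. Payload 3.4 kg.
Tool frame: the origin (TCP) lies at the very end of the fingers, on their centre line; the grasp point (between the pads) lies 19 mm behind it; z points along the fingers, y is the line along which they close (so a half turn about z gives the same grasp; the last joint's range is limited). The gripper opens to 85 mm and grips with 20 to 120 N. Pads are 22 mm wide; open, the fingers measure 114 mm over their backs; the gripper's body (76 mm by 85 mm) begins 54 mm behind the grasp point. The pads swing forward as they close: fully open they stand 13 mm farther back than shut.
Start: joints at [1.155, 0.276, 1.505, -0, 1.361, -0.121], TCP at [0.167, 0.55, 0.205] pointing down, gripper open.
Joint ranges: [-2.89, 2.89], [-0.75, 2.08], [0.22, 2.7], [-1.18, 4.32], [0.11, 2.71], [-2.7, 2.7]. Speed limits (rad/s): [2.57, 2.57, 3.14, 3.14, 3.14, 3.14].

INTERFACE

Orientations are given as a unit quaternion [x, y, z, w].
In Python, from bench import status, imaging, close_job, finder gives the robot as it stands.
- The arm moves only by the tool jog_arm, never from a script. Its argument "deltas" is text: rows parted by semicolons, each of 4 numbers parted by spaces: the shift along the tool's x, y, z in cm, then the turn about the tool's z in degrees. In form: tx ty tz roll; .... A call has 1 to 12 rows; each row shifts and turns the commanded pose from where the row before left it, along the tool's axes as they then stand; what a row does not reach is not made up. A row lasts 1/10 s, in which the tool goes at most 50 mm and 8.59 degrees, less where a joint would pass 70% of its speed; a pose out of reach is approached as far as the arm can. A call with a gripper value outside its range is refused whole. "jaw" is the finger opening in cm, from 0 to 8.54, set as the call begins (left out, the last holds). The fingers move at their own pace and stop on an object; "force" is the grip in N (left out, the last holds). Time passes only in rows, so rows that do not move let the fingers close. It gives the time, the measured TCP pose, the force, the opening and the grip force at its end, in the units of the state.
- status.read_state(): the state, without advancing time (a new reading comes with each control period).
- imaging.snapshot(name): name is "side" or "top"; returns a dict with "pixels" (420x560x3 uint8, blue, green, red), "camera_matrix" (3x3 intrinsics, pixels), "R" (3x3) and "t" (3): a world point X has camera coordinates R X + t. Camera axes: x right, y down, z forward; pixel columns grow to the right and rows downward; lengths in m; the calibration is good to about 2 mm. A picture is of the moment at which its call begins. There is no depth.
- close_job(): hands the job in; it is judged then, once.
Trained networks look in a picture, given as the dict that the camera call returned (one of the last four; its "shot" number tells which), for a name from the list of things; names that differ only in an ending like _2 or _b are one class to them, and where a whole thing is asked for, a point or a joint stands for the part that bears it (a point fixed in the world has none). Each returns a list of dicts, best first, with "confidence" (0 to 1); they miss things now and then, are a little off and sometimes report something else, mostly with a low value. They report only what shows in the picture. A call takes as long as a camera call.
- finder.silhouettes(picture, thing): "pixels" (420x560 bool, what is visible of it) and "rect" ([left, top, right, bottom] in pixels, round what is visible of it).
- finder.place_of(picture, thing): "at" ([column, row] in pixels: a listed point, or the origin of a listed thing).
The state is a dict: "clock": time; "joint_positions": joint angles; "joint_vel": joint speeds; "tau": joint torques, N m; "ee_pos": TCP position; "orientation": TCP orientation; "force": force on the tool from outside, world axes, zero at the start; "torque": the same for the moment, N m; "opening": finger opening in m; "finger_force": force on a finger pad.
Only numpy, scipy, OpenCV 4.12 (cv2) and the standard library are available. Lean on these libraries where they do the work, as an engineer would, in place of code of your own. Each camera call takes 0.05 s, during which the arm holds its last target. There are 200 camera calls.

TASK

Four paint tins in the row on the steel tray have been left with their spout flaps standing open. Run the fingertips lightly along the tops of the row and fold all four flaps down shut and level; the flaps fold towards your left, so come from the right. Only touch them: do not lift, tip or shove the tins, and leave the plain tin and everything else where it stands.

Things in the scene. Friction and masses are not known exactly. Their poses are not given: they have to be found in the camera images.
- tin1: paint tin 1: (sizes in mm) loose, dia 89, 0.7 kg, one of four alike with a black lid 106 above the underside; origin: centre of underside, z up, y roughly along the row to the robot's left. Its aluminium spout flap (32 wide in x, 46 long, 3 thick) is hinged parallel to x at y = -24, z = 111; shut, it lies level from y = -24 to +22, its upper face at z = 112.5, the tin's highest point
- flap1 (a joint): angle of tin 1's spout flap, rad: 0 shut and level, 1.57 upright; starts at 0.75 to 1.35. It folds down towards the tin's +y: a fingertip coming from -y, travelling along +y just above the shut height, meets its back and folds it. The hinge is slightly stiff (0.005 N m): the flap stays where it is left and does not fall shut by itself
- tin2: paint tin 2: (sizes in mm) loose, dia 89, 0.7 kg, one of four alike with a black lid 106 above the underside; origin: centre of underside, z up, y roughly along the row to the robot's left. Its aluminium spout flap (32 wide in x, 46 long, 3 thick) is hinged parallel to x at y = -24, z = 111; shut, it lies level from y = -24 to +22, its upper face at z = 112.5, the tin's highest point
- flap2 (a joint): angle of tin 2's spout flap, rad: 0 shut and level, 1.57 upright; starts at 0.75 to 1.35. It folds down towards the tin's +y: a fingertip coming from -y, travelling along +y just above the shut height, meets its back and folds it. The hinge is slightly stiff (0.005 N m): the flap stays where it is left and does not fall shut by itself
- tin3: paint tin 3: (sizes in mm) loose, dia 89, 0.7 kg, one of four alike with a black lid 106 above the underside; origin: centre of underside, z up, y roughly along the row to the robot's left. Its aluminium spout flap (32 wide in x, 46 long, 3 thick) is hinged parallel to x at y = -24, z = 111; shut, it lies level from y = -24 to +22, its upper face at z = 112.5, the tin's highest point
- flap3 (a joint): angle of tin 3's spout flap, rad: 0 shut and level, 1.57 upright; starts at 0.75 to 1.35. It folds down towards the tin's +y: a fingertip coming from -y, travelling along +y just above the shut height, meets its back and folds it. The hinge is slightly stiff (0.005 N m): the flap stays where it is left and does not fall shut by itself
- tin4: paint tin 4: (sizes in mm) loose, dia 89, 0.7 kg, one of four alike with a black lid 106 above the underside; origin: centre of underside, z up, y roughly along the row to the robot's left. Its aluminium spout flap (32 wide in x, 46 long, 3 thick) is hinged parallel to x at y = -24, z = 111; shut, it lies level from y = -24 to +22, its upper face at z = 112.5, the tin's highest point
- flap4 (a joint): angle of tin 4's spout flap, rad: 0 shut and level, 1.57 upright; starts at 0.75 to 1.35. It folds down towards the tin's +y: a fingertip coming from -y, travelling along +y just above the shut height, meets its back and folds it. The hinge is slightly stiff (0.005 N m): the flap stays where it is left and does not fall shut by itself
- plaintin: closed paint tin of the same width (dia 89 mm, 100 mm tall) with a plain flat metal lid and no spout flap; stands somewhere in the row; origin: centre of underside. Leave it alone
- cup: white plastic mixing cup, dia 84 mm, 95 mm tall, stands beyond the row; origin: centre of underside. Leave it alone
- catalyst: small metal bottle with black cap, dia 56 mm, 125 mm tall, beyond the row; origin: centre of underside. Leave it alone
- tape: roll of masking tape lying flat, dia 96 mm, 24 mm tall, beyond the row; origin: centre of underside. Leave it alone
- stick: flat wooden stir stick, 200 x 22 x 5 mm, lying on the robot side of the row; origin: centre of underside. Leave it alone
- scraper: scraper with wooden handle, 185 mm long, 14 mm high, lying on the robot side of the row; origin: underside of the middle. Leave it alone
- spraygun: metal spray gun lying on the bench to the left of the tray, about 200 x 230 mm, 68 mm high; origin: on the bench under its barrel. Leave it alone

How it is judged:
At the end, for the whole second after the job is handed in: all four flaps within 0.18 rad of shut; every tin standing upright (within 0.05 rad), at rest and within 25 mm of where it started; the plain tin and all other things within 20 mm of where they started (value of joint each of flap1, flap2, flap3, flap4 below 0.18 rad and distance of each of tin1, tin2, tin3, tin4 from where it was at the start of the episode below 0.025 m and angle between each of tin1, tin2, tin3, tin4's own z axis and vertical below 0.05 rad and linear speed of each of tin1, tin2, tin3, tin4 below 0.02 m/s and distance of each of plaintin, cup, catalyst, tape, stick, scraper, spraygun from where it was at the start of the episode below 0.02 m); the robot touches nothing.
It fails at once if a tin was shoved away, lifted or tipped: it moved more than 25 mm, rose more than 12 mm or leaned more than 0.2 rad (distance of any of tin1, tin2, tin3, tin4, plaintin from where it was at the start of the episode above 0.025 m or height (world z) of any of tin1, tin2, tin3, tin4, plaintin above 0.018 m or angle between any of tin1, tin2, tin3, tin4, plaintin's own z axis and vertical above 0.2 rad).
It fails at once if a tin was pressed with more than 25 N, which is not a light touch (contact force between the fingers and tin1 above 25 N or contact force between the fingers and tin2 above 25 N or contact force between the fingers and tin3 above 25 N or contact force between the fingers and tin4 above 25 N).
It fails at once if a tin was pushed with the arm or the gripper's body (over 5 N) instead of the fingertips (contact force between the arm and tin1 above 5 N or contact force between the arm and tin2 above 5 N or contact force between the arm and tin3 above 5 N or contact force between the arm and tin4 above 5 N).
It fails at once if a bystander was moved more than 20 mm (distance of any of plaintin, cup, catalyst, tape, stick, scraper, spraygun from where it was at the start of the episode above 0.02 m).
It also fails if it takes over 45 s, if anything falls off the work surface, if the arm or the gripper's body presses on something with over 40 N, if the wrist force passes 120 N, or if a joint passes its speed limit or range.

## Working session

There is one attempt and no reset: what is moved stays moved. The work goes in short steps, Python scripts to look and compute and a tool call to move; the robot and the scene stay as the last step left them, time stands still between calls to the robot, and variables do not carry over. Pictures are saved under pics/ and viewed, at most 10 in all, crops included, and the job is handed in when it is done.

Besides the shell and the picture viewer there is one more tool, called after "Request:" as name(argument=value, ...), one argument or row to a line, values as JSON. jog_arm: Moves the arm, as the interface text tells. Its arguments: {"type":"object","properties":{"deltas":{"type":"string"},"jaw":{"type":"number"},"force":{"type":"number"}},"required":["deltas"]}

```bash
mkdir -p pics; python3 - <<'E'
from bench import status, imaging, finder
import cv2,numpy as np
s=status.read_state();print(s['clock'],s['ee_pos'],s['orientation'],s['opening'])
for n in('top','side'):
    p=imaging.snapshot(n);cv2.imwrite(f'pics/{n}0.png',p['pixels'])
    K=np.array(p['camera_matrix']);R=np.array(p['R']);t=np.array(p['t']);C=-R.T@t
    print(n,'cam',C.round(3))
    for th,z in(('tin1',0.0),('plaintin',0),('spraygun',0),('cup',0)):
        for d in finder.place_of(p,th)[:6]:
            r=R.T@np.linalg.inv(K)@np.array([*d['at'],1]);
            for zz in (0,0.006):
                X=C+r*(zz-C[2])/r[2];
            print(th,round(d['confidence'],2),np.round(d['at']),X.round(3))
E
```

```text
0.0 [0.1668258  0.54964345 0.20371654] [ 1.46868631e-01  9.89155565e-01 -9.01378896e-04 -2.48371311e-04] 0.08546493382218558
top cam [0.48  0.18  1.287]
tin1 0.97 [305. 224.] [0.534 0.067 0.006]
tin1 0.76 [417. 226.] [ 0.52  -0.264  0.006]
tin1 0.66 [348. 226.] [ 0.526 -0.06   0.006]
tin1 0.66 [266. 221.] [0.542 0.182 0.006]
plaintin 0.74 [381. 228.] [ 0.517 -0.157  0.006]
spraygun 0.93 [134. 261.] [0.434 0.566 0.006]
cup 0.88 [406. 184.] [ 0.648 -0.235  0.006]
side cam [ 0.074 -0.488  0.766]
tin1 0.83 [316. 288.] [ 0.53  -0.049  0.006]
tin1 0.72 [290. 255.] [0.545 0.067 0.006]
tin1 0.72 [267. 231.] [0.547 0.17  0.006]
tin1 0.68 [387. 364.] [ 0.521 -0.272  0.006]
plaintin 0.59 [348. 320.] [ 0.53  -0.155  0.006]
plaintin 0.15 [289. 257.] [0.537 0.064 0.006]
spraygun 0.9 [163. 173.] [0.435 0.572 0.006]
cup 0.64 [414. 319.] [ 0.647 -0.235  0.006]
```

View pics/top0.png

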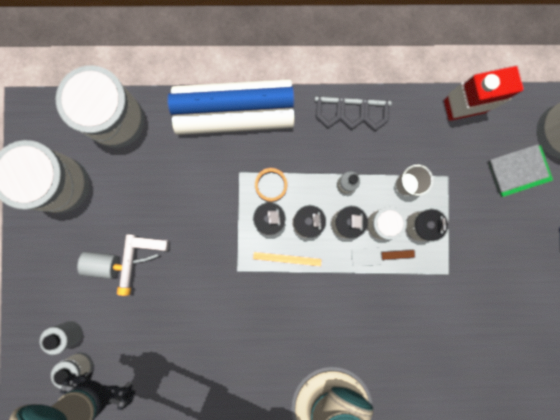

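View pics/side0.png

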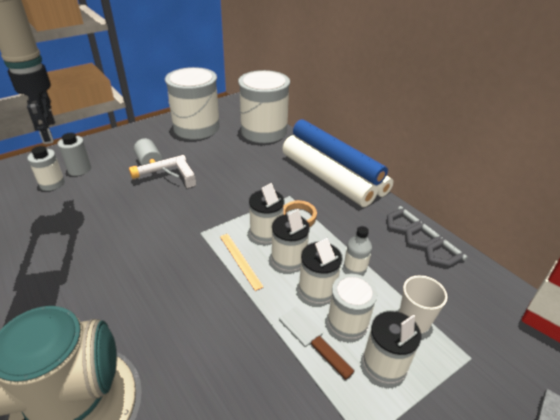

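The top view shows the row at image row ~222. The flap tins are at columns 268, 310, 352 and 430, with the plain white tin at 388. The side view agrees: the row runs from about (0.52, -0.27) to (0.545, 0.175), and the shut flap top is at z≈0.1185. I'll shut the jaw, align with the row and go over to its right end.

Request:
jog_arm(
  deltas="0 0 -0.5 -7; 0 0 -0.5 -6.7; -1.65 -3.75 -0.5 0; -1.65 -3.75 -0.5 0; -1.65 -3.75 0 0; -1.65 -3.75 0 0; -1.65 -3.75 0 0; -1.65 -3.75 0 0; -1.65 -3.75 0 0; -1.65 -3.75 0 0; -1.65 -3.75 0 0; -1.65 -3.75 0 0",
  jaw=0,
  force=30,
)

```text
clock: 1.7
ee_pos: [0.3112, 0.1652, 0.2249]
orientation: [0.028, 1.0, 0.0, 0.001]
force: [0.7, -0.1, 0.1]
opening: -0.0002
finger_force: 0.0
```

Request:
jog_arm(
  deltas="-1.9 -4.3 0 0; -1.9 -4.3 0 0; -1.9 -4.3 0 0; -1.9 -4.3 0 0; -1.9 -4.3 0 0; -1.9 -4.3 0 0; -1.9 -4.3 0 0; -1.9 -4.3 0 0; -1.9 -4.3 0 0; -1.9 -4.3 0 0; -1.9 -4.3 0 0; -1.9 -4.3 0 0",
)

```text
clock: 2.9
ee_pos: [0.5103, -0.3632, 0.2246]
orientation: [0.028, 1.0, 0.0, 0.0]
force: [0.1, 0.2, 1.2]
opening: -0.0
finger_force: 0.0
```

Request:
jog_arm(
  deltas="0 0 2 0; 0 0 2 0; 0 0 2 0; 0 0 2 0; 0 0 1.5 0; 0 0 0 0; 0 0 0 0",
)

```text
clock: 3.6
ee_pos: [0.51, -0.3614, 0.1297]
orientation: [0.028, 1.0, 0.0, -0.0]
force: [-0.3, -0.2, -0.4]
opening: -0.0002
finger_force: 0.0
```

Request:
jog_arm(
  deltas="-0.5 0 0.7 0; 0 0 0 0; 0 1 0 0; 0 1 0 0; 0 1 0 0; 0 1 0 0; 0 1 0 0; 0 1 0 0; 0 1 0 0; 0 1 0 0; 0 1 0 0; 0 0 0 0",
)

```text
clock: 4.8
ee_pos: [0.5198, -0.2701, 0.1226]
orientation: [0.027, 1.0, 0.0, -0.0]
force: [0.5, 0.1, -0.7]
opening: 0.0002
finger_force: 0.0
```

Request:
jog_arm(
  deltas="0 1 0 0; 0 1 0 0; 0 1 0 0; 0 1 0 0; 0 1 0 0; 0 1 0 0; 0 1 0 0; 0 1 0 0; 0 0 0 0; 0 0 0 0",
)

```text
clock: 5.8
ee_pos: [0.5245, -0.1917, 0.1227]
orientation: [0.028, 1.0, -0.0, 0.0]
force: [0.1, -0.7, -0.6]
opening: -0.0001
finger_force: 0.0
```

```bash
cat >look.py <<'E'
import sys,cv2
from bench import imaging
n=sys.argv[1];a,b,c,d=map(int,sys.argv[2:6])
p=imaging.snapshot(n)['pixels'][b:d,a:c]
cv2.imwrite(sys.argv[6],cv2.resize(p,None,fx=2.7,fy=2.7,interpolation=cv2.INTER_CUBIC))
E
python3 look.py side 210 180 490 400 pics/s1.png
```

```text
(no output)
```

View pics/s1.png

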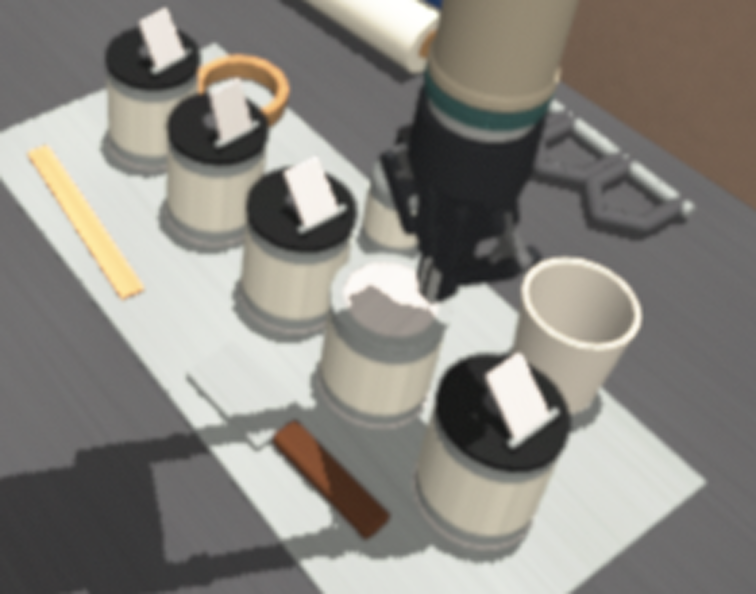

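The flap on the rightmost tin, at crop (520,400), now lies lower than the other three. I'll compare it with the projected geometry to check that it is really shut.

```bash
python3 - <<'E'
from bench import imaging, finder
import numpy as np
for n in('side','top'):
    p=imaging.snapshot(n);K=np.array(p['camera_matrix']);R=np.array(p['R']);t=np.array(p['t'])
    def pr(X):
        q=K@(R@np.array(X)+t);return (q[:2]/q[2])
    off=np.array([210,180]) if n=='side' else 0
    sc=2.7 if n=='side' else 1
    x,y=.5205,-.268
    print(n,'hinge',[((pr([x+d,y-.024,.117])-off)*sc).round(0) for d in(-.016,.016)])
    for a in(0,.2,.5,.9,1.3):
        print(a,[((pr([x+d,y-.024+.046*np.cos(a),.117+.046*np.sin(a)])-off)*sc).round(0) for d in(-.016,.016)])
    print('tcp',((pr([.5245,-.1917,.1227])-off)*sc).round())
    for d in finder.silhouettes(p,'flap1')[:4]: print(d['confidence'],d['rect'])
    for d in finder.place_of(p,'tin1')[:5]: print(d['confidence'],(np.array(d['at'])-off)*sc)
E
```

```text
side hinge [array([515., 441.]), array([548., 416.])]
0 [array([462., 391.]), array([495., 368.])]
0.2 [array([466., 384.]), array([498., 361.])]
0.5 [array([475., 378.]), array([508., 354.])]
0.9 [array([493., 377.]), array([526., 354.])]
1.3 [array([515., 387.]), array([549., 363.])]
tcp [426. 319.]
0.89 [389.7, 312.1, 412.3, 346.9]
0.76 [288.3, 211.4, 304.8, 231.2]
0.73 [269.7, 205.7, 309.5, 273.3]
0.69 [258.7, 183.0, 281.7, 205.0]
0.95 [208.71 201.42]
0.93 [292.14 293.22]
0.83 [465.48 491.94]
0.79 [149.58 136.35]
top hinge [array([442., 230.]), array([441., 219.])]
0 [array([425., 231.]), array([424., 219.])]
0.2 [array([426., 231.]), array([426., 219.])]
0.5 [array([430., 230.]), array([430., 218.])]
0.9 [array([436., 230.]), array([436., 218.])]
1.3 [array([444., 230.]), array([443., 218.])]
tcp [405. 224.]
0.69 [268.1, 210.5, 277.1, 223.5]
0.38 [314.6, 213.1, 319.0, 227.4]
0.22 [253.6, 200.8, 287.0, 232.8]
0.95 [265.1 219.7]
0.91 [305. 223.]
0.67 [418.5 226.6]
0.61 [342.6 224. ]
0.49 [381.  226.2]
```

```bash
python3 - <<'E'
from bench import imaging,status
import cv2,numpy as np
p=imaging.snapshot('side')['pixels']; q=cv2.imread('pics/side0.png')
z=lambda i,a,b:cv2.resize(i[b:b+100,a:a+65],None,fx=6,fy=6,interpolation=cv2.INTER_CUBIC)
cv2.imwrite('pics/z1.png',np.hstack([z(q,380,295),z(p,380,295)]))
cv2.imwrite('pics/z2.png',cv2.resize(p[210:320,340:450],None,fx=5,fy=5,interpolation=cv2.INTER_CUBIC))
s=status.read_state();print(s['ee_pos'],s['opening'],s['clock'])
E
```

```text
[ 0.52431011 -0.19207444  0.12254785] -0.0001444875613068385 6.2
```

View pics/z1.png

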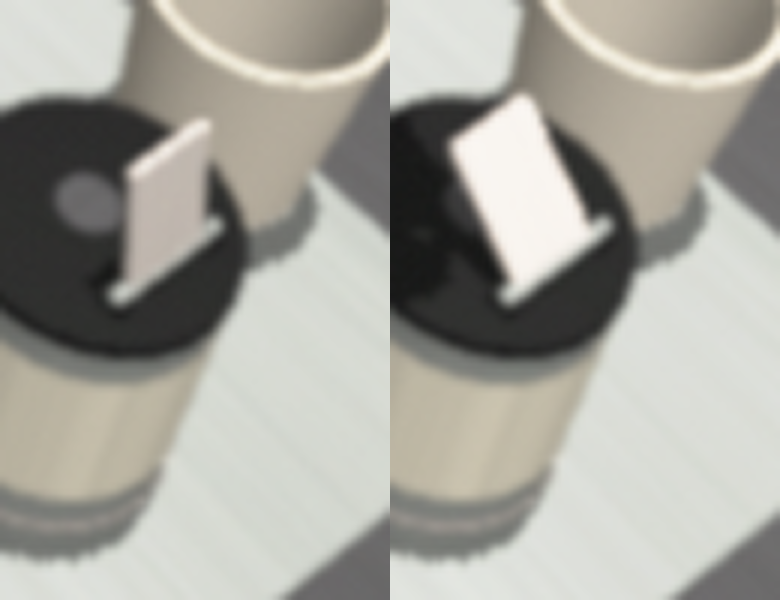

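View pics/z2.png

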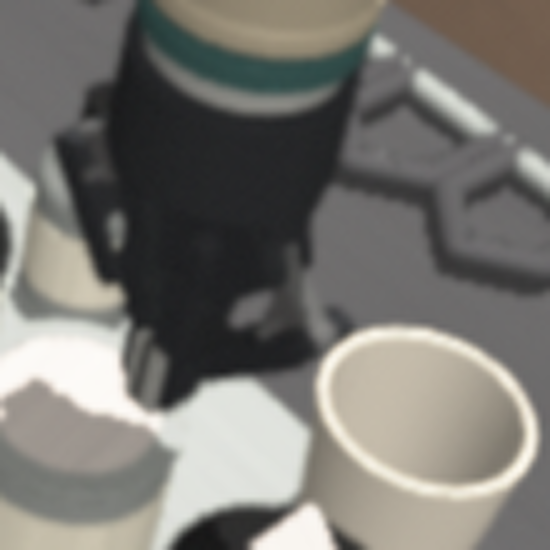

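The before/after zoom shows flap 1 went from about 1.25 rad to only about 0.8. The fingertip at pixel (373,291) is also above where the TCP projects, (368,298). So the real tip seems to run higher than the TCP reading, and I'll go back right and check its height.

Request:
jog_arm(
  deltas="0 0 -3 0; 0 0 -3 0; 0 -4 0 0; 0 -4 0 0; 0 -4 0 0; 0 -4 0 0; 0 -4 0 0; 0 0 0 0; 0 0 0 0",
)

```text
clock: 7.1
ee_pos: [0.5127, -0.3922, 0.1819]
orientation: [0.029, 1.0, 0.001, -0.0]
force: [-1.2, -0.4, -0.0]
opening: 0.0002
finger_force: 0.0
```

Request:
jog_arm(
  deltas="0 0 3 0; 0 0 3 0; 0 0 0 0; 0 0 0 0",
)

```text
clock: 7.5
ee_pos: [0.5133, -0.3902, 0.1228]
orientation: [0.027, 1.0, 0.001, -0.0]
force: [0.4, 0.2, -0.1]
opening: -0.0003
finger_force: 0.0
```

```bash
python3 - <<'E'
from bench import imaging,status
import cv2,numpy as np
d=imaging.snapshot('side');p=d['pixels'];s=status.read_state();print(s['ee_pos'],s['orientation'],s['force'],s['opening'])
K=np.array(d['camera_matrix']);R=np.array(d['R']);t=np.array(d['t'])
e=s['ee_pos']
a,b=370,240
im=cv2.resize(p[b:b+150,a:a+150],None,fx=4,fy=4,interpolation=cv2.INTER_CUBIC)
for dz,c in((0,(0,0,255)),(.014,(0,255,0)),(.028,(255,0,0))):
    q=K@(R@(np.array(e)+[0,0,dz])+t);q=q[:2]/q[2];print(dz,q)
    cv2.circle(im,tuple(int(v) for v in (q-[a,b])*4),3,c,-1)
cv2.imwrite('pics/z3.png',im)
E
```

```text
[ 0.5140511  -0.39111011  0.12395399] [ 2.73542693e-02  9.99625450e-01 -4.32738464e-04  7.18350522e-04] [-0.48204278 -0.97199215 -0.113039  ] 8.195842952143183e-05
0 [453.93979654 383.20193821]
0.014 [456.54183856 378.76103151]
0.028 [459.21538658 374.19808548]
```

View pics/z3.png

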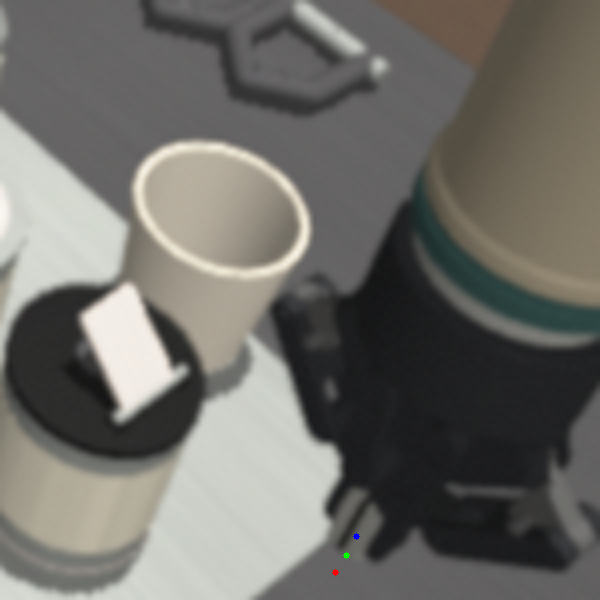

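The flap at crop (130,345) is still half open. The visible fingertips, near (350-378, 555), sit about 15-20 mm above the reported TCP (red dot). I'll measure this offset by touching the bare bench to the right of the tray.

Request:
jog_arm(
  deltas="0 -4 0 0; 0 0 3 0; 0 0 3 0; 0 0 3 0; 0 0 1.5 0; 0 0 0 0; 0 0 0 0",
)

```text
clock: 8.25
ee_pos: [0.5122, -0.4323, 0.0194]
orientation: [0.028, 1.0, -0.001, 0.001]
force: [-0.2, -0.6, 1.0]
opening: -0.0002
finger_force: 0.0
```

Request:
jog_arm(
  deltas="0 0 0.5 0; 0 0 0.5 0; 0 0 0 0",
)

```text
clock: 8.55
ee_pos: [0.5109, -0.4313, 0.0076]
orientation: [0.028, 1.0, 0.0, -0.0]
force: [0.1, 1.3, 0.8]
opening: 0.0002
finger_force: 0.0
```

Request:
jog_arm(
  deltas="0 0 0.4 0; 0 0 0 0",
)

```text
clock: 8.75
ee_pos: [0.5107, -0.4312, 0.0031]
orientation: [0.028, 1.0, 0.0, -0.0]
force: [0.2, -0.1, 0.2]
opening: -0.0
finger_force: 0.0
```

Request:
jog_arm(
  deltas="0 0 0.4 0; 0 0 0 0",
)

```text
clock: 8.95
ee_pos: [0.5107, -0.4311, -0.0011]
orientation: [0.028, 1.0, 0.0, -0.0]
force: [-0.2, 0.8, 0.1]
opening: 0.0002
finger_force: 0.0
```

Request:
jog_arm(
  deltas="0 0 0.3 0; 0 0 0 0",
)

```text
clock: 9.15
ee_pos: [0.5108, -0.4312, -0.0039]
orientation: [0.028, 1.0, 0.0, -0.0]
force: [0.7, -0.0, 0.1]
opening: -0.0003
finger_force: 0.0
```

Request:
jog_arm(
  deltas="0 0 0.3 0; 0 0 0 0",
)

```text
clock: 9.35
ee_pos: [0.5108, -0.4312, -0.0069]
orientation: [0.028, 1.0, 0.0, -0.0]
force: [-0.7, -0.4, -0.1]
opening: 0.0003
finger_force: 0.0
```

The tip is clearly higher than reported, because there is still no contact below z=0. I'll continue in 3 mm steps.

Request:
jog_arm(
  deltas="0 0 0.3 0; 0 0 0 0",
)

```text
clock: 9.55
ee_pos: [0.5108, -0.4312, -0.0099]
orientation: [0.028, 1.0, 0.0, -0.0]
force: [-0.2, -0.5, -0.9]
opening: -0.0004
finger_force: 0.0
```

Request:
jog_arm(
  deltas="0 0 0.3 0; 0 0 0 0",
)

```text
clock: 9.75
ee_pos: [0.5107, -0.4312, -0.0129]
orientation: [0.028, 1.0, 0.0, -0.0]
force: [0.8, -0.5, 0.2]
opening: -0.0001
finger_force: 0.0
```

Request:
jog_arm(
  deltas="0 0 0.2 0; 0 0 0 0",
)

```text
clock: 9.95
ee_pos: [0.5109, -0.4313, -0.0147]
orientation: [0.028, 1.0, 0.0, -0.0]
force: [-0.0, -0.3, -0.2]
opening: 0.0001
finger_force: 0.0
```

Request:
jog_arm(
  deltas="0 0 0.3 0; 0 0 0 0",
)

```text
clock: 10.15
ee_pos: [0.5107, -0.4312, -0.0179]
orientation: [0.028, 1.0, 0.0, -0.0]
force: [0.6, -0.2, -0.1]
opening: 0.0
finger_force: 0.0
```

Request:
jog_arm(
  deltas="0 0 0.2 0; 0 0 0 0",
)

```text
clock: 10.35
ee_pos: [0.5108, -0.4313, -0.0197]
orientation: [0.028, 1.0, 0.0, -0.0]
force: [0.3, 0.2, 0.2]
opening: 0.0002
finger_force: 0.0
```

Request:
jog_arm(
  deltas="0 0 0.2 0; 0 0 0 0",
)

```text
clock: 10.55
ee_pos: [0.5109, -0.4313, -0.0217]
orientation: [0.028, 1.0, 0.0, -0.0]
force: [0.0, -0.3, -0.3]
opening: 0.0001
finger_force: 0.0
```

Request:
jog_arm(
  deltas="0 0 0.2 0; 0 0 0 0",
)

```text
clock: 10.75
ee_pos: [0.5108, -0.4313, -0.0237]
orientation: [0.028, 1.0, 0.0, -0.0]
force: [1.2, -0.3, 0.2]
opening: -0.0001
finger_force: 0.0
```

Request:
jog_arm(
  deltas="0 0 0.2 0; 0 0 0 0",
)

```text
clock: 10.95
ee_pos: [0.5108, -0.4313, -0.0257]
orientation: [0.028, 1.0, 0.0, -0.0]
force: [0.1, 0.5, -0.2]
opening: 0.0001
finger_force: 0.0
```

Request:
jog_arm(
  deltas="0 0 0.2 0; 0 0 0 0",
)

```text
clock: 11.15
ee_pos: [0.5111, -0.4316, -0.0266]
orientation: [0.028, 1.0, -0.0, 0.0]
force: [-0.5, 1.8, 4.6]
opening: 0.0
finger_force: 2.1
```

Contact comes at TCP z ≈ -0.0265, so the real tip is 26.5 mm above the reported TCP, which matches the half-folded flap. For a tip height of 0.122 the TCP has to be at z ≈ 0.0955.

Request:
jog_arm(
  deltas="0 0 -3 0; 0 0 -3 0; 0 0 -3 0; 0 0 -3.2 0; -0.4 4 0 0; 0 3 0 0; 0 0 0 0; 0 0 0 0",
)

```text
clock: 11.95
ee_pos: [0.5191, -0.3614, 0.0948]
orientation: [0.027, 1.0, -0.0, 0.0]
force: [0.3, -0.8, 0.1]
opening: 0.0003
finger_force: 0.0
```

Request:
jog_arm(
  deltas="0 0 -0.1 0; 0 0.7 0 0; 0 0.7 0 0; 0 0.7 0 0; 0 0.7 0 0; 0 0.7 0 0; 0 0.7 0 0; 0 0.7 0 0; 0 0.7 0 0; 0 0.7 0 0; 0 0.7 0 0; 0 0.7 0 0",
)

```text
clock: 13.15
ee_pos: [0.5233, -0.2845, 0.0957]
orientation: [0.028, 1.0, -0.0, 0.0]
force: [-0.4, -0.9, -0.9]
opening: -0.0002
finger_force: 0.1
```

Request:
jog_arm(
  deltas="0 0.8 0 0; 0 0.8 0 0; 0 0.8 0 0; 0 0.8 0 0; 0 0.8 0 0; 0 0.8 0 0; 0 0.8 0 0; 0 0.8 0 0; 0 0.8 0 0; 0 0.8 0 0; 0 0.8 0 0; 0 0 0 0",
)

```text
clock: 14.35
ee_pos: [0.5279, -0.1958, 0.0956]
orientation: [0.027, 1.0, 0.0, -0.0]
force: [0.2, 0.4, 1.1]
opening: 0.0001
finger_force: 0.0
```

```bash
python3 look.py side 210 180 490 400 pics/s2.png
```

```text
(no output)
```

View pics/s2.png

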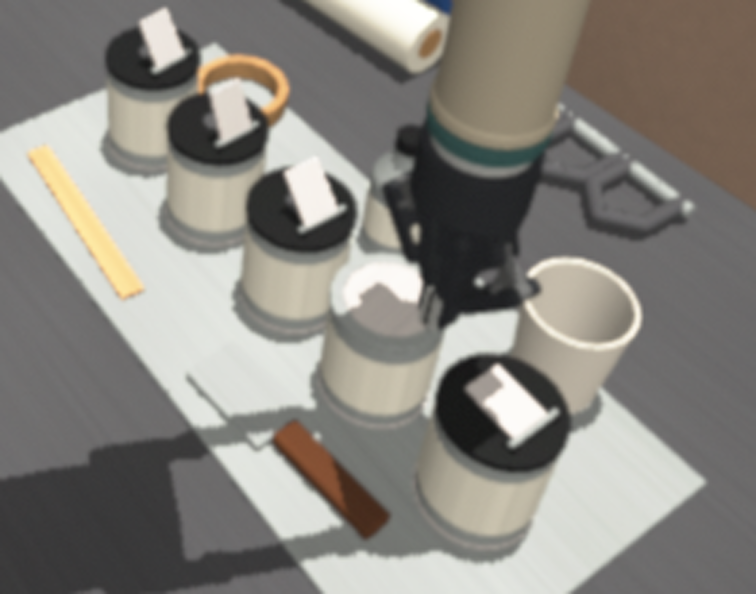

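Flap 1 now lies flat, with its free corners at crop (467,390) and (498,366), which matches the projection for about 0.05 rad. The tin hasn't moved, so I'll carry on along the row at the same height.

Request:
jog_arm(
  deltas="0 1 0 0; 0 1 0 0; 0 1 0 0; 0 1 0 0; 0 1 0 0; 0 1 0 0; 0 1 0 0; 0 0.8 0 0; 0 0.8 0 0; 0 0.8 0 0; 0 0.8 0 0; 0 0.8 0 0",
)

```text
clock: 15.6
ee_pos: [0.5343, -0.0866, 0.0956]
orientation: [0.028, 1.0, 0.0, 0.0]
force: [-0.2, -0.5, -0.7]
opening: -0.0002
finger_force: 0.0
```

Request:
jog_arm(
  deltas="0 0.8 0 0; 0 0.8 0 0; 0 0.8 0 0; 0 0.8 0 0; 0 0.8 0 0; 0 0.8 0 0; 0 0.8 0 0; 0 0.8 0 0; 0 0.8 0 0; 0 0.8 0 0; 0 0.8 0 0; 0 0.8 0 0",
)

```text
clock: 16.8
ee_pos: [0.5395, 0.0093, 0.0956]
orientation: [0.028, 1.0, 0.0, 0.0]
force: [-1.0, -0.7, -0.7]
opening: 0.0001
finger_force: 0.0
```

Request:
jog_arm(
  deltas="0 0.8 0 0; 0 0.8 0 0; 0 0.8 0 0; 0 0.8 0 0; 0 0.8 0 0; 0 0.8 0 0; 0 0.8 0 0; 0 0.8 0 0; 0 0.8 0 0; 0 0.8 0 0; 0 0.8 0 0; 0 0.8 0 0",
)

```text
clock: 18.0
ee_pos: [0.5449, 0.1052, 0.0956]
orientation: [0.028, 1.0, 0.0, -0.0]
force: [-0.3, -0.6, -0.7]
opening: 0.0
finger_force: 0.0
```

Request:
jog_arm(
  deltas="0 0.8 0 0; 0 0.8 0 0; 0 0.8 0 0; 0 0.8 0 0; 0 0.8 0 0; 0 0.8 0 0; 0 0.8 0 0; 0 0.8 0 0; 0 0.8 0 0; 0 0.8 0 0; 0 0.8 0 0; 0 0.8 0 0",
)

```text
clock: 19.2
ee_pos: [0.5502, 0.2011, 0.0956]
orientation: [0.028, 1.0, 0.0, -0.0]
force: [0.0, 0.3, -0.4]
opening: -0.0001
finger_force: 0.0
```

Request:
jog_arm(
  deltas="0 1 0 0; 0 1 0 0; 0 1 0 0; 0 2 0 0; 0 2 0 0; 0 2 -2 0; 0 2 -2 0; 0 0 -3 0; 0 0 -3 0; 0 0 0 0",
)

```text
clock: 20.2
ee_pos: [0.5589, 0.3122, 0.2005]
orientation: [0.027, 1.0, 0.002, 0.004]
force: [0.0, -0.2, 0.7]
opening: -0.0004
finger_force: 0.0
```

```bash
python3 look.py side 210 180 490 400 pics/s3.png; python3 - <<'E'
from bench import imaging, finder
import numpy as np
for n in('top','side'):
    p=imaging.snapshot(n);K=np.array(p['camera_matrix']);R=np.array(p['R']);t=np.array(p['t'])
    def pr(X):
        q=K@(R@np.array(X)+t);return (q[:2]/q[2])
    if n=='side':
      for x,y in((.5205,-.268),(.528,-.055),(.54,.067),(.545,.176)):
        for a in(0,.18,.4): print(y,a,[((pr([x+d,y-.024+.046*np.cos(a),.117+.046*np.sin(a)])-[210,180])*2.7).round(0) for d in(-.016,.016)],'hinge',[((pr([x+d,y-.024,.117])-[210,180])*2.7).round(0) for d in(-.016,.016)])
    for d in finder.place_of(p,'tin1')[:5]: print(n,d['confidence'],d['at'])
E
```

```text
top 0.93 [342.4, 220.8]
top 0.92 [264.7, 218.1]
top 0.86 [417.4, 224.5]
-0.268 0 [array([462., 391.]), array([495., 368.])] hinge [array([515., 441.]), array([548., 416.])]
-0.268 0.18 [array([465., 385.]), array([498., 362.])] hinge [array([515., 441.]), array([548., 416.])]
-0.268 0.4 [array([471., 379.]), array([504., 356.])] hinge [array([515., 441.]), array([548., 416.])]
-0.055 0 [array([268., 198.]), array([299., 181.])] hinge [array([306., 233.]), array([337., 216.])]
-0.055 0.18 [array([269., 191.]), array([300., 174.])] hinge [array([306., 233.]), array([337., 216.])]
-0.055 0.4 [array([272., 184.]), array([304., 168.])] hinge [array([306., 233.]), array([337., 216.])]
0.067 0 [array([188., 108.]), array([217.,  94.])] hinge [array([221., 138.]), array([251., 123.])]
0.067 0.18 [array([189., 101.]), array([218.,  87.])] hinge [array([221., 138.]), array([251., 123.])]
0.067 0.4 [array([191.,  94.]), array([221.,  80.])] hinge [array([221., 138.]), array([251., 123.])]
0.176 0 [array([122.,  41.]), array([150.,  29.])] hinge [array([151.,  67.]), array([180.,  54.])]
0.176 0.18 [array([122.,  34.]), array([151.,  22.])] hinge [array([151.,  67.]), array([180.,  54.])]
0.176 0.4 [array([124.,  28.]), array([153.,  16.])] hinge [array([151.,  67.]), array([180.,  54.])]
side 0.77 [319.1, 289.3]
side 0.74 [286.9, 256.3]
side 0.63 [381.8, 366.4]
side 0.57 [265.6, 230.4]
```

View pics/s3.png

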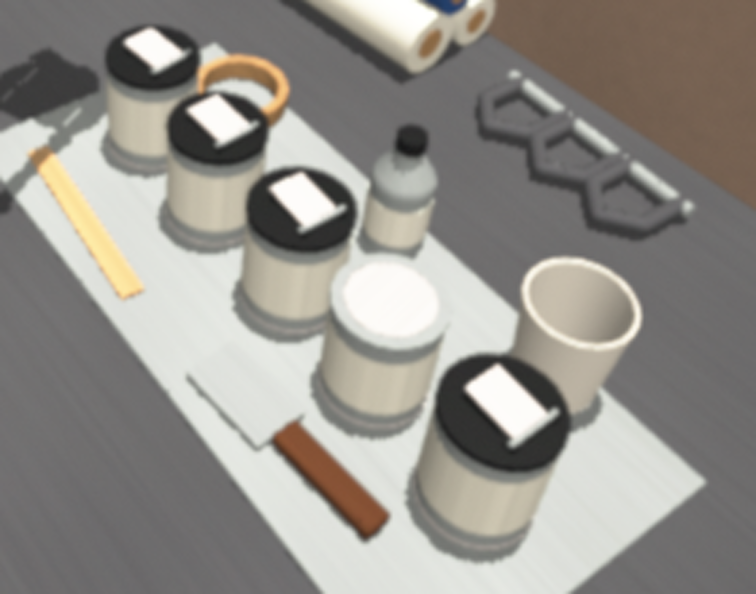

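All four flaps lie flat. For example, flap 2's free corners are near (269,191) and (303,173), which fits about 0 rad. The tins and bystanders are in place and the arm is clear, so I'm handing in.

```bash
python3 -c "
from bench import close_job
print(close_job())"
```

```text
the job is handed in; nothing more can be done
None
```

All four spout flaps are folded down level, with no tin or bystander visibly moved in the last picture; the job is handed in, but no verdict was returned.

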